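Stack the pantry tins by colour on their trays

ROBOT

A 7-joint arm with a two-finger parallel gripper is mounted at the origin on the work surface. World frame = base frame: x ahead of the robot, y to its left, z up, the work surface at z = 0. Lengths are in m, angles in rad, forces in N, time in s.
With the tool pointing down it reaches from about 0.4 to 0.9 m from the base axis. Payload 5.6 kg.
Tool frame: the origin (TCP) lies midway between the tips of the shut fingers; the grasp point (between the pads) lies 19 mm behind it; z points along the fingers, y is the line along which they close (so a half turn about z gives the same grasp; the last joint's range is limited). The gripper opens to 92 mm and grips with 3 to 60 N. Pads are 20 mm wide; open, the fingers measure 128 mm over their backs; the gripper's body (75 mm by 189 mm) begins 69 mm behind the grasp point.
Start: joints at [-1.331, 0.468, -0.012, 1.603, 0.006, 1.071, -0.056], TCP at [0.181, 0.624, 0.215] pointing down, gripper open.
Joint ranges: [-2.53, 2.53], [-0.31, 2.02], [-1.57, 1.55], [0.28, 2.44], [-1.29, 4.43], [0.15, 1.84], [-2.92, 2.92]. Speed limits (rad/s): [2.57, 2.57, 3.14, 3.14, 3.14, 3.14, 3.14].

INTERFACE

Orientations are given as a 3x3 rotation matrix whose columns are the frame's x, y, z axes.
In Python, from station import env, effector, solver, viewer, workorder, search_frame, tip_of gives the robot as it stands. Calls block until the motion is done:
- env.reach(position, orientation): joint-space move of the TCP to a pose.
- env.movel(position, frame=None, rate=0.15): straight line of the TCP; frame=None keeps the orientation; rate is the mean speed in m/s.
- env.goto_joints(angles): joint-space move.
- effector.release() and effector.grasp(squeeze=None): open the fingers fully, or close them until they stop; squeeze is the grip in N (None keeps the last).
- env.pause(seconds).
- solver.inverse_kinematics(position, orientation): joint angles nearest the present ones, or None.
- env.sense(): the state.
- viewer.read_camera(name): name is "side" or "top" or "wrist"; returns (picture, depth): 400x640x3 uint8, red, green, blue; 400x640 float32, m along the optical axis (not along the pixel's ray), 0 where there is no reading.
- viewer.camera_info(name): a dict with "intrinsics" (3x3 intrinsics, pixels), "dist_coeffs" ([k1, k2, p1, p2, k3] as OpenCV has them; the pictures are not rectified), "eye" and "rotation" of the camera in the world; the wrist camera has in their place "T_tool_cam" (4x4, takes a point from camera to tool coordinates, whose origin is the TCP and whose axes are the flange's). Camera axes: x right, y up, looking along -z (the intrinsics and any distortion apply to the point x, -y, -z); pixel columns grow to the right and rows downward; lengths in m; the calibration is good to about 2 mm. A picture is of the moment at which its call begins: read the wrist's pose just before it. camera_info takes no time and is no camera call.
A pose or a line that the arm cannot do raises env.PlanningError and nothing moves.
- workorder.finish_job(): hands the job in; it is judged then, once.
Trained networks look in the newest picture that a camera, given by its name, has taken for a name from the list of things; names that differ only in an ending like _2 or _b are one class to them, and where a whole thing is asked for, a point or a joint stands for the part that bears it (a point fixed in the world has none). Each returns a list of dicts, best first, with "score" (0 to 1); they miss things now and then, are a little off and sometimes report something else, mostly with a low value. They report only what shows in the picture. A call takes as long as a camera call. They do not tell look-alikes from the thing itself.
- search_frame(camera, name): "at" ([x, y, z] in m, in world coordinates, good to about 4 mm: the middle of the surface that is visible of it).
- tip_of(camera, name): "at" ([x, y, z] in m, in world coordinates, good to about 4 mm: a listed point, or the origin of a listed thing).
The state is a dict: "t": time; "joint_positions": joint angles; "joint_velocities": joint speeds; "tau": joint torques, N m; "ee_pos": TCP position; "tcp_rot": TCP orientation; "wrist_force": force on the tool from outside, world axes, zero at the start; "moment": the same for the moment, N m; "gripper_width": finger opening in m; "grasp_force": force on a finger pad.
Only numpy, scipy, OpenCV 4.12 (cv2) and the standard library are available. Lean on these libraries where they do the work, as an engineer would, in place of code of your own. Each camera call takes 0.05 s, during which the arm holds its last target. There are 200 camera calls.

TASK

Put away the red and the green storage tins: stand each large tin on the round tray of its own colour, wholly on the tray, and then stand the small tin of the same colour centred on top of it. Keep the tins upright and set them down without dropping them, and leave the yellow tin, the spice jar and the steel bowl where they are.

Things in the scene. Friction and masses are not known exactly. Their poses are not given: they have to be found in the camera images.
- large_red: large red storage tin: a closed upright cylinder, 60 mm diameter, 75 mm tall, 0.2 to 0.42 kg, flat red lid, white paper band and thin steel rings round the side; loose, rigid, stands on the counter at the start. Origin at the centre of its underside, z up along its axis; its yaw means nothing.
- small_red: small red storage tin: a closed upright cylinder, 48 mm diameter, 50 mm tall, 0.11 to 0.23 kg, flat red lid, white paper band and thin steel rings round the side; loose, rigid, stands on the counter at the start. Origin at the centre of its underside, z up along its axis; its yaw means nothing.
- large_green: large green storage tin: a closed upright cylinder, 60 mm diameter, 75 mm tall, 0.2 to 0.42 kg, flat green lid, white paper band and thin steel rings round the side; loose, rigid, stands on the counter at the start. Origin at the centre of its underside, z up along its axis; its yaw means nothing.
- small_green: small green storage tin: a closed upright cylinder, 48 mm diameter, 50 mm tall, 0.11 to 0.23 kg, flat green lid, white paper band and thin steel rings round the side; loose, rigid, stands on the counter at the start. Origin at the centre of its underside, z up along its axis; its yaw means nothing.
- tray_red: red round tray: a flat disc without a rim, 96 mm diameter, 10 mm thick, red top, pale wooden edge, fixed to the counter. Origin at the centre of its underside, so its top is 10 mm above the origin; z up.
- tray_green: green round tray: a flat disc without a rim, 96 mm diameter, 10 mm thick, green top, pale wooden edge, fixed to the counter. Origin at the centre of its underside, so its top is 10 mm above the origin; z up.
- large_yellow: large yellow storage tin: a closed upright cylinder, 60 mm diameter, 75 mm tall, 0.3 kg, flat yellow lid, white paper band and thin steel rings round the side; loose, rigid, stands on the counter at the start. Origin at the centre of its underside, z up along its axis; its yaw means nothing. A bystander, to be left where it is.
- spice_jar: bystander: closed amber glass spice jar with white cap and paper label, 46 mm diameter, 85 mm tall, loose. Origin at the centre of its underside, z up.
- steel_bowl: bystander: small open steel bowl, 90 mm diameter at the rim, 34 mm tall, loose. Origin at the centre of its underside, z up.
Things that resemble listed ones, but are neither listed nor needed, are in the scene too. Leave any blue look-alike of the small_red alone.

How it is judged:
By the outcome, as a careful person would: the job done as asked, in the order asked, and still so for the second after the job is handed in, with the robot touching nothing.
It also fails if it takes over 120 s, if anything falls off the work surface, if the arm or the gripper's body presses on something with over 40 N, if the wrist force passes 120 N, or if a joint passes its speed limit or range.

## Working session

There is one attempt and no reset: what is moved stays moved. The work goes in short steps, each a Python script; the robot and the scene stay as the last script left them, time stands still between calls to the robot, and variables do not carry over. Pictures are saved under pics/ and viewed, at most 14 in all, crops included, and the job is handed in when it is done.

```bash
ls; mkdir -p pics
python3 - <<'E'
from station import *
import cv2,numpy as np
for c in ["top","side"]:
    p,d=viewer.read_camera(c); cv2.imwrite(f"pics/{c}0.png",p[:,:,::-1])
    i=viewer.camera_info(c); print(c,np.round(i["eye"],3),np.round(i["rotation"],3).tolist(),np.round(i["intrinsics"],1).tolist(),i["dist_coeffs"])
    for n in ["large_red","small_red","large_green","small_green","tray_red","tray_green","large_yellow","spice_jar","steel_bowl"]:
        print(n,[(np.round(r["at"],3).tolist(),round(r["score"],2)) for r in tip_of(c,n)])
s=env.sense();print(s["t"],s["tcp_rot"])
E
```

```text
pics
top [0.259 0.013 1.192] [[-0.025, 0.978, -0.208], [-1.0, -0.023, 0.009], [0.004, 0.208, 0.978]] [[477.9, 0.0, 316.0], [0.0, 477.9, 198.8], [0.0, 0.0, 1.0]] [-0.09721453  0.          0.          0.          0.        ]
large_red [([0.381, -0.288, 0.002], 0.74)]
small_red [([0.6, -0.202, 0.0], 0.93), ([0.503, -0.214, 0.002], 0.81)]
large_green [([0.476, 0.095, -0.0], 0.85)]
small_green [([0.524, 0.404, -0.0], 0.95)]
tray_red [([0.501, -0.42, 0.006], 0.67)]
tray_green [([0.407, 0.286, -0.002], 0.94)]
large_yellow [([0.499, -0.422, 0.006], 0.55)]
spice_jar [([0.664, -0.01, -0.002], 0.64)]
steel_bowl [([0.481, -0.097, 0.0], 0.57)]
side [ 0.049 -1.063  0.953] [[0.924, 0.22, -0.312], [-0.381, 0.576, -0.723], [0.021, 0.788, 0.616]] [[506.0, 0.0, 332.2], [0.0, 506.0, 206.2], [0.0, 0.0, 1.0]] [-0.15559807  0.          0.          0.          0.        ]
large_red [([0.378, -0.29, -0.004], 0.71)]
small_red [([0.508, -0.216, 0.006], 0.61)]
large_green [([0.473, 0.098, -0.001], 0.92)]
small_green [([0.526, 0.409, -0.0], 0.64), ([0.502, -0.421, -0.003], 0.52)]
tray_red [([0.501, -0.42, -0.0], 0.74), ([0.635, 0.218, -0.0], 0.24)]
tray_green [([0.407, 0.289, -0.002], 0.88)]
large_yellow [([0.635, 0.22, -0.001], 0.68)]
spice_jar [([0.667, -0.013, 0.001], 0.78), ([0.473, -0.101, -0.002], 0.34)]
steel_bowl [([0.476, -0.101, -0.002], 0.9)]
1.0 [[-9.60242331e-01  2.79167805e-01  4.16720219e-05]
 [ 2.79167808e-01  9.60242329e-01  7.26630801e-05]
 [-1.97300467e-05  8.14076524e-05 -9.99999996e-01]]
```

View top.

View pics/top0.png

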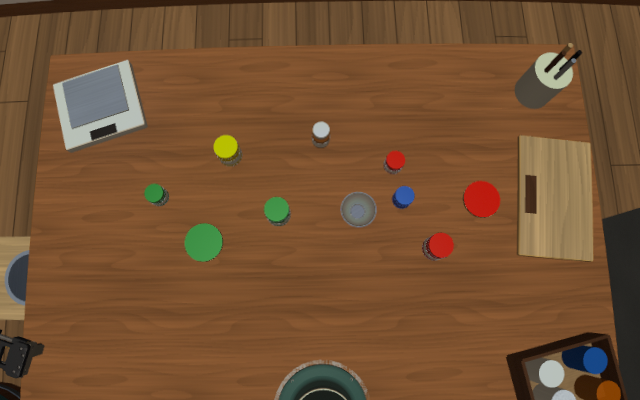

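View pics/side0.png

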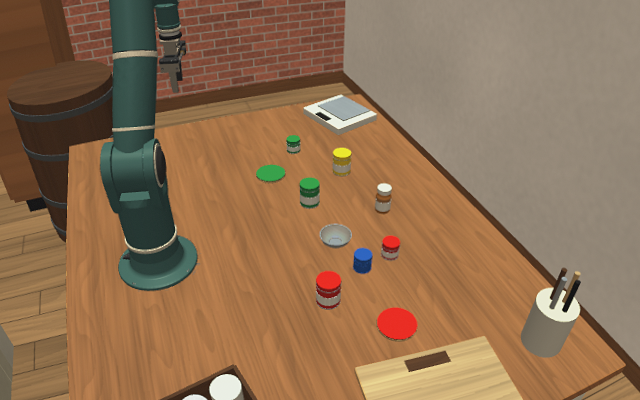

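The red tin candidates in top are (395,160), red lid with a white band, and (403,197), which is blue. The first matches the description, and the blue one is the look-alike to leave alone. I'll confirm in a crop and refine the lid centres.

```bash
cat > h.py <<'E'
from station import *
import cv2,numpy as np
def lid(cam,pic,colour,near,z,r=0.06):
    """centre of the coloured blob, intersected with plane z, near an xy guess"""
    i=viewer.camera_info(cam);K=np.array(i["intrinsics"]);D=np.array(i["dist_coeffs"]);R=np.array(i["rotation"]);e=np.array(i["eye"])
    h=cv2.cvtColor(pic,cv2.COLOR_RGB2HSV);H=h[...,0].astype(int)
    m=(h[...,1]>150)&(h[...,2]>110)
    m&={"red":(H<5)|(H>172),"green":(H>50)&(H<75)}[colour]
    v,u=np.nonzero(m)
    n=cv2.undistortPoints(np.stack([u,v],1).astype(float).reshape(-1,1,2),K,D)[:,0]
    d=np.c_[n[:,0],-n[:,1],-np.ones(len(n))]@R.T
    P=e+d*((z-e[2])/d[:,2])[:,None]
    P=P[np.hypot(*(P[:,:2]-near).T)<r][:,:2].astype(np.float32)
    c,rad=cv2.minEnclosingCircle(P)
    return np.round(P.mean(0),4),np.round(c,4),round(2*rad,4),len(P)
E
python3 - <<'E'
from h import *
G={"large_red":(.381,-.288,.075),"small_red":(.6,-.202,.05),"large_green":(.476,.095,.075),"small_green":(.524,.406,.05),"tray_red":(.501,-.42,.01),"tray_green":(.407,.287,.01)}
for c in ["top","side"]:
    p,d=viewer.read_camera(c)
    for n,(x,y,z) in G.items(): print(c,n,*lid(c,p,n.split("_")[1],(x,y),z))
    if c=="top":cr=p[130:270,340:520]
    else: cr2=p[220:360,290:470]
cv2.imwrite("pics/crop.png",cv2.resize(np.hstack([cr,cr2]),None,fx=2.2,fy=2.2)[:,:,::-1])
E
```

```text
top large_red [ 0.3784 -0.2887] [ 0.3779 -0.2893] 0.0597 483
top small_red [ 0.597  -0.1972] [ 0.5971 -0.1971] 0.0476 272
top large_green [nan nan] [0. 0.] 0.0 0
top small_green [0.5266 0.4048] [0.5268 0.4048] 0.044 233
top tray_red [ 0.5004 -0.4215] [ 0.5007 -0.4217] 0.0951 1021
top tray_green [nan nan] [0. 0.] 0.0 0
side large_red [ 0.3737 -0.2996] [ 0.3724 -0.3033] 0.0849 460
side small_red [ 0.5937 -0.2039] [ 0.5908 -0.2087] 0.0659 193
side large_green [0.4722 0.0962] [0.4723 0.096 ] 0.057 165
side small_green [0.5244 0.4025] [0.5245 0.4033] 0.0446 64
side tray_red [ 0.4988 -0.4247] [ 0.4995 -0.4239] 0.0955 990
side tray_green [0.4044 0.2844] [0.4046 0.2847] 0.0929 344h.py:15: RuntimeWarning: Mean of empty slice.
  return np.round(P.mean(0),4),np.round(c,4),round(2*rad,4),len(P)
  ret = um.true_divide(
```

View pics/crop.png

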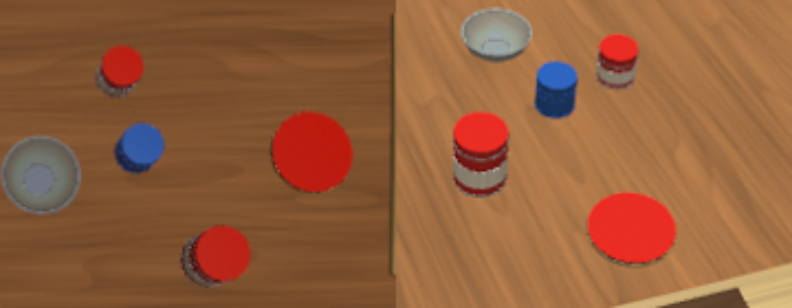

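The crop confirms it: the red banded small tin is at (395,160) in top and the plain blue look-alike at (403,197). Next I'll move the large red tin.

```bash
sed -i 's/h\[...,2\]>110/h[...,2]>90/; s/(H>50)&(H<75)/(H>45)\&(H<85)/' h.py
cat >> h.py <<'E'
R0=np.array([[-1.,0,0],[0,1,0],[0,0,-1]])
HI=0.25
def fz(): return np.mean([env.sense()["wrist_force"][2] for _ in range(1)])
def pick(xy,z,sq=30):
    effector.release()
    env.reach([*xy,HI],R0); env.movel([*xy,z+.05],rate=.2); env.movel([*xy,z],rate=.08)
    effector.grasp(squeeze=sq); s=env.sense(); print("grasp w",round(s["gripper_width"],4),"F",round(s["grasp_force"],1),"tcp",np.round(s["ee_pos"],4))
    env.movel([*xy,z+.02],rate=.06); env.movel([*xy,HI],rate=.2)
    s=env.sense(); print("lifted w",round(s["gripper_width"],4),"fz",np.round(s["wrist_force"],2),"t",s["t"])
def place(xy,z):
    """z: TCP height at which the tin should just touch"""
    env.reach([*xy,HI+.02],R0); env.movel([*xy,z+.03],rate=.2); env.movel([*xy,z+.003],rate=.05)
    env.pause(.3); f0=fz()
    for k in range(9):
        zz=z+.002-.0005*k; env.movel([*xy,zz],rate=.02); env.pause(.1)
        if fz()-f0>2.5: break
    print("touch at dz",zz-z,"df",round(fz()-f0,2)); 
    effector.release(); env.pause(.2)
    env.movel([*xy,z+.06],rate=.08); env.movel([*xy,HI+.02],rate=.2); print("t",env.sense()["t"])
E
python3 - <<'E'
from h import *
p,d=viewer.read_camera("top")
for n,x,y,z in [("large_green",.476,.095,.075),("tray_green",.407,.287,.01),("small_green",.526,.405,.05)]: print(n,*lid("top",p,"green",(x,y),z))
for q in [(.378,-.289),(.597,-.197),(.5005,-.4215),(.474,.096),(.526,.405),(.406,.286)]:
    print(q,[None if (j:=solver.inverse_kinematics([*q,z],R0)) is None else np.round(j,2).tolist() for z in (.012,HI+.02)])
E
```

```text
large_green [nan nan] [0. 0.] 0.0 0
tray_green [nan nan] [0. 0.] 0.0 0
small_green [0.5267 0.4048] [0.5272 0.4046] 0.0443 233
(0.378, -0.289) [[0.18, 0.55, 0.49, 2.17, -0.51, 0.53, 2.63], [0.8, 0.13, -0.23, 1.94, 0.03, 1.08, 2.12]]
(0.597, -0.197) [[0.05, 0.7, 0.3, 1.79, -0.3, 0.7, 2.08], [-0.34, 0.47, 0.85, 1.64, -0.38, 1.2, 2.16]]
(0.5005, -0.4215) [[0.27, 0.78, 0.54, 1.73, -0.54, 0.78, 2.65], [-0.12, 0.72, 1.26, 1.58, -0.7, 1.36, 2.79]]
(0.474, 0.096) [[-0.37, 0.52, 0.12, 2.13, -0.13, 0.49, 1.42], [-0.63, 0.12, 0.4, 1.96, -0.05, 1.08, 1.36]]
(0.526, 0.405) [[-0.72, 0.73, 0.01, 1.68, -0.01, 0.73, 0.87], [-0.74, 0.44, 0.05, 1.51, -0.02, 1.19, 0.88]]
(0.406, 0.286) [[-0.71, 0.53, 0.03, 2.1, -0.03, 0.51, 0.92], [-0.77, 0.15, 0.1, 1.91, -0.02, 1.08, 0.91]]h.py:15: RuntimeWarning: Mean of empty slice.
  return np.round(P.mean(0),4),np.round(c,4),round(2*rad,4),len(P)
  ret = um.true_divide(
```

```bash
sed -i 's/^HI=/RF=np.diag([1.,-1,-1])\nHI=/; s/^    env.reach(\(.*\),R0)/    env.reach(\1,R0 if xy[1]>0 else RF)/' h.py; grep -n "RF" h.py
python3 - <<'E'
from h import *
p,d=viewer.read_camera("top"); h=cv2.cvtColor(p,cv2.COLOR_RGB2HSV)
print(h[209,276],h[242,203],h[193,154])
for q in [(.378,-.289),(.597,-.197),(.5005,-.4215)]:
    print(q,[np.round(solver.inverse_kinematics([*q,z],RF),2).tolist() for z in (.012,HI+.02)])
pick((.378,-.289),.03)
place((.5005,-.4215),.04)
print(np.round(env.sense()["joint_positions"],2))
p,d=viewer.read_camera("top"); print(*lid("top",p,"red",(.5,-.42),.085,.034))
E
```

```text
17:RF=np.diag([1.,-1,-1])
22:    env.reach([*xy,HI],R0 if xy[1]>0 else RF); env.movel([*xy,z+.05],rate=.2); env.movel([*xy,z],rate=.08)
28:    env.reach([*xy,HI+.02],R0 if xy[1]>0 else RF); env.movel([*xy,z+.03],rate=.2); env.movel([*xy,z+.003],rate=.05)
[ 63 141 148] [ 63 143 146] [ 63 155 135]
(0.378, -0.289) [[-0.14, 0.72, 0.93, 2.19, -0.94, 0.71, -0.12], [-0.22, 0.11, 0.88, 1.99, -0.1, 1.08, -0.86]]
(0.597, -0.197) [[-0.25, 0.81, 0.74, 1.81, -0.73, 0.82, -0.71], [-0.44, 0.54, 1.03, 1.65, -0.48, 1.24, -0.89]]
(0.5005, -0.4215) [[0.22, 0.8, 0.62, 1.74, -0.62, 0.81, -0.44], [-0.07, 0.64, 1.12, 1.58, -0.59, 1.3, -0.44]]
grasp w 0.0595 F 30.0 tcp [ 0.3783 -0.2894  0.0302]
lifted w 0.0596 fz [-0.66  1.52 -3.53] t 8.675
touch at dz 0.0 df 3.87
t 16.0583
[-0.    0.57  0.97  1.58 -0.49  1.26 -0.52]
[nan nan] [0. 0.] 0.0 0h.py:15: RuntimeWarning: Mean of empty slice.
  return np.round(P.mean(0),4),np.round(c,4),round(2*rad,4),len(P)
  ret = um.true_divide(
```

```bash
sed -i 's/h\[...,1\]>150/h[...,1]>125/' h.py
python3 - <<'E'
from h import *
pick((.597,-.197),.014,25)
for c in ["top","side"]:
    p,d=viewer.read_camera(c); cv2.imwrite(f"pics/{c}1.png",p[:,:,::-1])
    print(*lid(c,p,"red",(.5,-.42),.085,.034))
p,d=viewer.read_camera("top")
for n,x,y,z in [("large_green",.476,.095,.075),("tray_green",.407,.287,.01),("small_green",.526,.405,.05)]: print(n,*lid("top",p,"green",(x,y),z))
E
```

```text
grasp w 0.0475 F 25.0 tcp [ 0.5971 -0.1972  0.0141]
lifted w 0.0472 fz [-0.3   0.24 -1.94] t 21.6
[ 0.4991 -0.4187] [ 0.4985 -0.4176] 0.0664 487
[ 0.4984 -0.4235] [ 0.498  -0.4229] 0.0626 431
large_green [0.4906 0.1148] [0.4887 0.113 ] 0.0375 65
tray_green [0.4386 0.2974] [0.4282 0.2937] 0.0823 216
small_green [0.5269 0.4049] [0.527  0.4051] 0.047 266
```

View pics/side1.png

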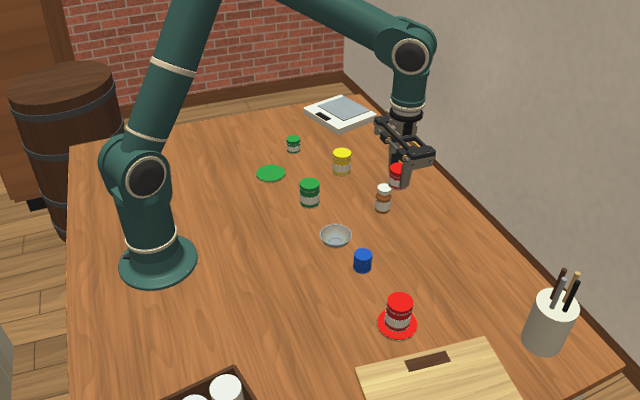

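View pics/top1.png

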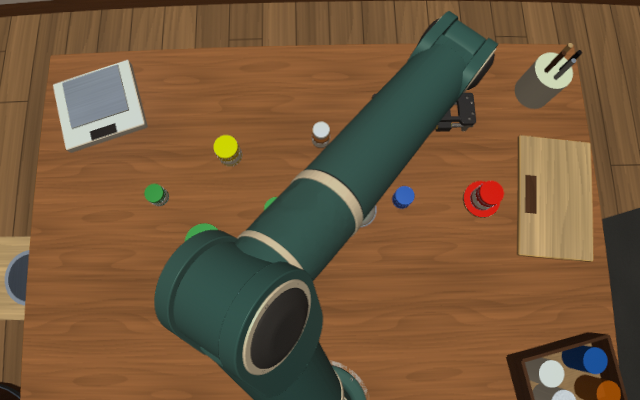

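The pictures show the large red tin upright on the red tray (top ≈(490,195), side ≈(399,315)) and the small red tin in the gripper. Next I'll stack it.

Run:
```python
from h import *
place((.5005,-.4215),.099)
print(np.round(env.sense()["joint_positions"],2))
env.reach([.52,.0,HI+.05],R0)
for c in ["top","side"]:
    p,d=viewer.read_camera(c)
    print(c,*lid(c,p,"red",(.5,-.42),.135,.04))
    for n,x,y,z in [("large_green",.476,.095,.075),("tray_green",.407,.287,.01),("small_green",.526,.405,.05)]: print(n,*lid(c,p,"green",(x,y),z))
    if c=="side":cv2.imwrite("pics/s2.png",cv2.resize(p[200:380,300:480],None,fx=3,fy=3)[:,:,::-1])
print(env.sense()["t"],np.round(env.sense()["joint_positions"],2))
```

```text
touch at dz -0.0005000000000000004 df 5.71
t 29.2667
[-0.    0.57  0.98  1.58 -0.49  1.26 -0.51]
top [ 0.4981 -0.4165] [ 0.4949 -0.411 ] 0.0679 374
large_green [0.4745 0.0988] [0.4744 0.0987] 0.0595 465
tray_green [0.4071 0.2868] [0.4071 0.2867] 0.0959 1114
small_green [0.5269 0.4049] [0.527  0.4051] 0.047 266
side [ 0.4962 -0.4276] [ 0.4948 -0.4276] 0.0624 345
large_green [0.4723 0.0964] [0.4722 0.0966] 0.061 184
tray_green [0.4046 0.2845] [0.4056 0.286 ] 0.0963 369
small_green [0.5254 0.4037] [0.525  0.4035] 0.0486 73
31.0083 [ 0.68  0.29 -0.89  1.77  0.24  1.19  1.29]
```

View pics/s2.png

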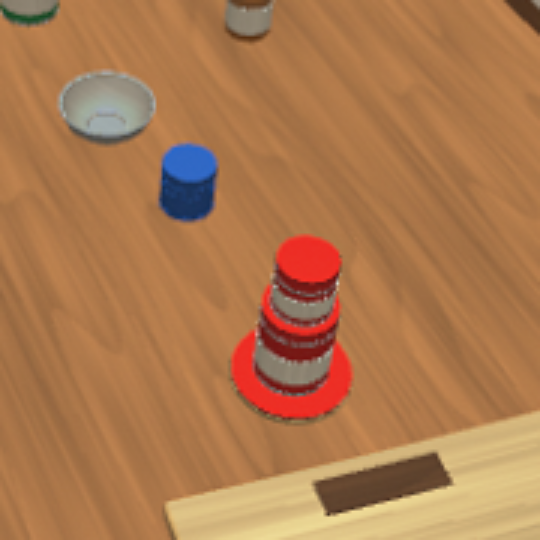

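The red stack stands: side crop lids at (308,258) and (300,305). Next is green.

Run:
```python
from h import *
pick((.4737,.098),.03)
place((.4062,.286),.04)
print(np.round(env.sense()["joint_positions"],2))
pick((.5263,.4045),.014,25)
for c in ["top","side"]:
    p,d=viewer.read_camera(c)
    cv2.imwrite(f"pics/{c}3.png",p[:,:,::-1])
```

```text
grasp w 0.0597 F 30.0 tcp [0.4739 0.0981 0.0302]
lifted w 0.0595 fz [-0.7   0.14 -4.2 ] t 35.7667
touch at dz 0.0 df 5.1
t 43.2083
[ 0.18  0.31 -1.01  1.86  0.29  1.13  0.63]
grasp w 0.0474 F 25.0 tcp [0.5263 0.4046 0.0141]
lifted w 0.0476 fz [ 0.68 -0.68 -1.73] t 48.45
```

View pics/side3.png

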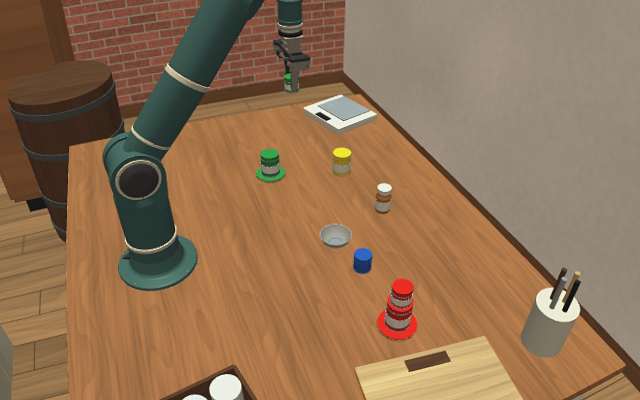

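The large green tin is on its tray at (270,165), the small green one is held, and the red stack stands at (400,310).

Run:
```python
from h import *
place((.4062,.286),.099)
env.reach([.52,.0,HI+.1],R0)
p1,_=viewer.read_camera("top");
T={n:[(np.round(r["at"],3).tolist(),round(r["score"],2)) for r in tip_of("top",n)] for n in ["large_red","small_red","large_green","small_green","large_yellow","spice_jar","steel_bowl"]}
for k,v in T.items(): print(k,v)
p2,_=viewer.read_camera("side")
for n in T: print("side",n,[(np.round(r["at"],3).tolist(),round(r["score"],2)) for r in tip_of("side",n)])
cr=[p1[150:270,420:540],p1[190:310,140:260],p2[240:360,340:460],p2[110:230,210:330]]
cr=[cv2.resize(c,None,fx=2.4,fy=2.4,interpolation=2) for c in cr]
cv2.imwrite("pics/fin.png",np.vstack([np.hstack(cr[:2]),np.hstack(cr[2:])])[:,:,::-1])
print(env.sense()["t"])
```

```text
touch at dz -0.0005000000000000004 df 6.02
t 55.8167
large_red [([0.505, -0.417, 0.012], 0.77)]
small_red [([0.502, -0.422, 0.086], 0.81)]
large_green [([0.407, 0.278, 0.011], 0.83)]
small_green [([0.406, 0.287, 0.085], 0.79)]
large_yellow [([0.636, 0.227, 0.002], 0.59)]
spice_jar []
steel_bowl [([0.478, -0.1, 0.0], 0.66)]
side large_red [([0.499, -0.421, 0.009], 0.67), ([0.404, 0.291, 0.087], 0.44)]
side small_red [([0.51, -0.211, 0.005], 0.7), ([0.497, -0.42, 0.083], 0.55), ([0.474, -0.1, -0.003], 0.17)]
side large_green [([0.405, 0.285, 0.01], 0.85), ([0.476, -0.101, -0.004], 0.43)]
side small_green [([0.407, 0.292, 0.088], 0.74), ([0.473, -0.1, -0.003], 0.73)]
side large_yellow [([0.634, 0.221, -0.0], 0.96)]
side spice_jar [([0.672, -0.014, 0.001], 0.69)]
side steel_bowl [([0.477, -0.102, -0.004], 0.87)]
57.825
```

View pics/fin.png

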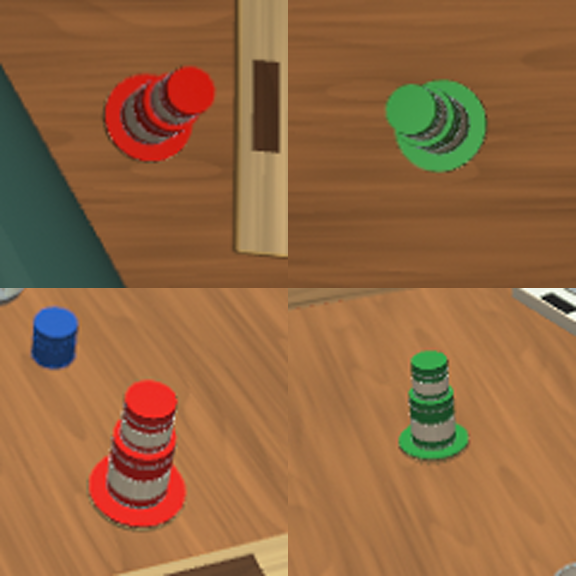

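Both stacks stand upright and centred in the crops (red lid at (188,90), green lid at (411,110)). The networks put both small tins at z≈0.085 over the tray centres, and the bystanders haven't moved beyond measuring error.

```bash
python3 -c "
from station import *
print(workorder.finish_job())"
```

```text
the job is handed in; nothing more can be done
None
```

The red and green large tins stand on their own trays with the matching small tins centred on top, the bystanders look unmoved, and I handed the job in at about 58 s; no verdict came back.

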